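Free the ratchet and draw back the empty coffee-capsule magazine

TASK

The coffee-capsule magazine with the blue grip is empty and must be made ready for refilling: flip its red ratchet pawl up clear of the toothed bar, then pull the bar back by its blue grip as far as it goes. Leave the pawl up and the bar drawn out, let go, and do not touch the half-full green magazine beside it.

Things in the scene. Friction and masses are not known exactly. Their poses are not given: they have to be found in the camera images.
- blue_tab (a point): Upright red tab on the blue magazine's pawl, 12 mm wide (y), 18 long (x), 50 high; this point is on its middle line, 15 mm below its top, 98 mm above the table with the pawl down. Axes turn with the pawl; when down, x runs along the bar to the front, away from the robot, z up. Hinge line: along y, at x -42, z -40 mm from here. Cheeks beside the bar below: 32 mm over all, 70 mm high.
- blue_pawl (a joint): Angle (rad) of the blue magazine's red pawl: 0 = down, tooth in the bar, which then cannot be drawn out (3 mm play); grows as the tab is lifted and swings back towards the robot, up to a stop at 1.3. Clear of the teeth above 0.3. Stiff hinge (about 1 N at the tab): stays where it is left.
- blue_grip (a point): Upright blue grip on the robot-side end of the blue magazine's toothed bar: a post 20 mm wide (y), 16 long (x), from 25 to 95 mm above the table; this point is on its centre line, 15 mm below its top. x runs along the bar to the front, z up; the bar is drawn out along -x. At the start it is 107 mm behind (-x of) the tab point.
- blue_bar (a joint): How far (m) the blue magazine's steel toothed bar is drawn out: 0 = fully in, grows as the grip is pulled along its -x, roughly towards the robot, to a stop at 0.115. Friction about 2 N; stays where it is left.
- green: The other magazine, same make, also with red pawl, but green grip, pusher and front lip, and two capsules inside; not to be touched. Base plate 215 x 90 x 8 mm, from 70 mm behind (-x) to 145 mm before the origin, which is on the table under the bar; x to its front, z up. Its grip reaches 212 mm behind the origin, 95 mm high; its tab is 13 mm behind it, 113 mm high.

How it is judged:
By the outcome, as a careful person would: the job done as asked, in the order asked, and still so for the second after the job is handed in, with the robot touching nothing.
It also fails if it takes over 40 s, if anything falls off the work surface, if the arm or the gripper's body presses on something with over 40 N, if the wrist force passes 120 N, or if a joint passes its speed limit or range.

ROBOT

A 6-joint arm with a two-finger parallel gripper is mounted at the origin on the work surface. World frame = base frame: x ahead of the robot, y to its left, z up, the work surface at z = 0. Lengths are in m, angles in rad, forces in N, time in s.
With the tool pointing down it reaches from about 0.35 to 0.775 m from the base axis. Payload 5.5 kg.
Tool frame: the origin (TCP) lies midway between the tips of the shut fingers; the grasp point (between the pads) lies 19 mm behind it; z points along the fingers, y is the line along which they close (so a half turn about z gives the same grasp; the last joint's range is limited). The gripper opens to 85 mm and grips with 20 to 120 N. Pads are 22 mm wide; open, the fingers measure 114 mm over their backs; the gripper's body (76 mm by 85 mm) begins 54 mm behind the grasp point. The pads swing forward as they close: fully open they stand 13 mm farther back than shut.
Start: joints at [-1.255, 0.313, 0.046, 1.304, 0, 1.431], TCP at [0.253, -0.516, 0.231] pointing down, gripper open.
Joint ranges: [-2.76, 2.76], [-0.86, 1.69], [-1.03, 1.26], [-2.2, 2.34], [-1.47, 1.5], [-3.14, 3.14]. Speed limits (rad/s): [2.57, 2.57, 3.14, 3.14, 3.14, 3.14].

INTERFACE

Orientations are given as [roll, pitch, yaw] about the fixed x, y, z axes, in that order (R = Rz(yaw) Ry(pitch) Rx(roll)).
In Python, from station import arm, workorder, grab_frame gives the robot as it stands (arm), with the cameras as plain functions and the job (workorder). Calls block until the motion is done:
- arm.reach(position, orientation): joint-space move of the TCP to a pose.
- arm.servo_line(position, orientation=None, vel=0.15, threshold=None): straight line of the TCP; orientation=None keeps the orientation; vel is the mean speed in m/s. With threshold (N) it stops when the force on the tool has changed by that much, and returns True; else False.
- arm.goto_joints(angles): joint-space move.
- arm.open() and arm.close_gripper(grip_force=None): open the fingers fully, or close them until they stop; grip_force is the grip in N (None keeps the last).
- arm.hold(seconds).
- arm.inverse_kinematics(position, orientation): joint angles nearest the present ones, or None.
- arm.get_state(): the state.
- grab_frame(name): name is "side" or "top" or "wrist"; returns a dict with "pixels" (384x512x3 uint8, red, green, blue), "fov_y" (degrees; the focal length in pixels is half the picture's height over the tangent of half this angle, whatever the lens; pixels are square), "cx", "cy" (the principal point, pixels), "world_from_camera" (4x4, takes a point from camera to world coordinates). Camera axes: x right, y down, z forward; pixel columns grow to the right and rows downward; lengths in m; the calibration is good to about 2 mm. A picture is of the moment at which its call begins. There is no depth.
A pose or a line that the arm cannot do raises arm.PlanningError and nothing moves.
- workorder.close_job(): hands the job in; it is judged then, once.
The state is a dict: "time_s": time; "joint_pos": joint angles; "qd": joint speeds; "tau": joint torques, N m; "tool_pos": TCP position; "ee_rot": TCP orientation; "wrist_force": force on the tool from outside, world axes, zero at the start; "ft_torque": the same for the moment, N m; "grip_width": opening from 0.0 (shut) to 1.0 (fully open); "finger_force": force on a finger pad.
Only numpy, scipy, OpenCV 4.12 (cv2) and the standard library are available. Lean on these libraries where they do the work, as an engineer would, in place of code of your own. Each camera call takes 0.05 s, during which the arm holds its last target. There are 200 camera calls.

## Working session

There is one attempt and no reset: what is moved stays moved. The work goes in short steps, each a Python script; the robot and the scene stay as the last script left them, time stands still between calls to the robot, and variables do not carry over. Pictures are saved under pics/ and viewed, at most 10 in all, crops included, and the job is handed in when it is done.

```bash
mkdir -p pics
python3 - <<'E'
from station import arm, workorder, grab_frame
import cv2,numpy as np
for n in("top","side"):
    f=grab_frame(n); cv2.imwrite(f"pics/{n}0.png",f["pixels"][:,:,::-1]); print(n,f["fov_y"],f["cx"],f["cy"],np.round(f["world_from_camera"],3).tolist())
s=arm.get_state();print(s["time_s"],s["tool_pos"],s["ee_rot"])
E
```

```text
top 54.7694223018268 255.44597537734967 193.97484576261195 [[-0.015, -0.988, 0.154, 0.516], [-1.0, 0.017, 0.01, -0.018], [-0.012, -0.154, -0.988, 0.721], [0.0, 0.0, 0.0, 1.0]]
side 55.879026441470195 254.8794305024319 190.52936981557406 [[-0.696, -0.423, 0.581, 0.235], [-0.718, 0.427, -0.549, 0.349], [-0.016, -0.799, -0.601, 0.474], [0.0, 0.0, 0.0, 1.0]]
0.1 [ 0.25295682 -0.51586046  0.23049327] [-3.13997601e+00 -2.23197390e-04  4.55819724e-01]
```

View pics/top0.png

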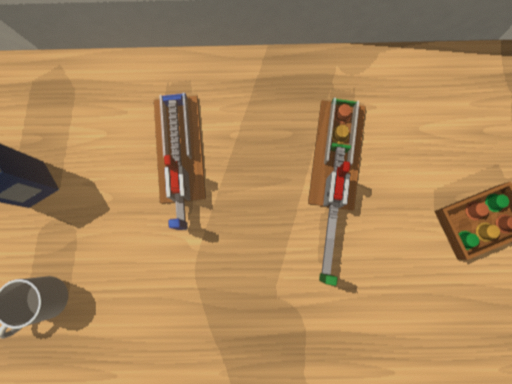

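View pics/side0.png

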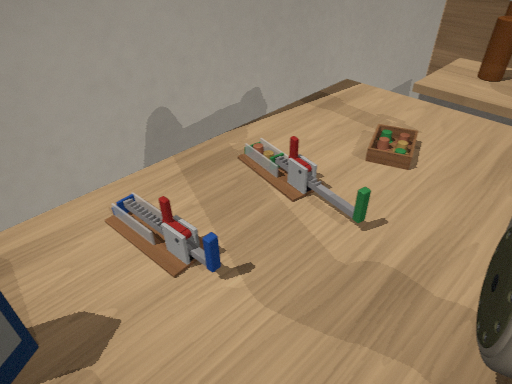

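Run:
```python
import cv2,numpy as np
a=cv2.imread("pics/top0.png")[85:240,140:220]; b=cv2.imread("pics/side0.png")[185:285,100:230]
a=cv2.resize(a,None,fx=3.8,fy=3.8,interpolation=0); b=cv2.resize(b,None,fx=3.8,fy=3.8,interpolation=0)
h=np.zeros((590,800,3),np.uint8); h[:a.shape[0],:a.shape[1]]=a; h[:b.shape[0],306:306+b.shape[1]]=b; cv2.imwrite("pics/crop.png",h)
```

```text
(no output)
```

View pics/crop.png

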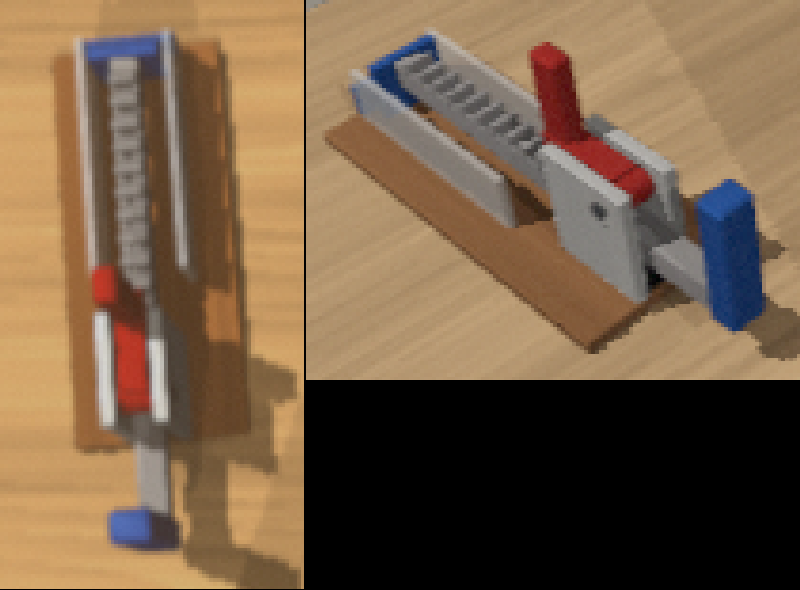

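Tab top face is at about top (167.4,160.0) / side (164.5,198.7). The grip top face is at about top (173.9,223.4) / side (210.8,235.5), and the pawl is down.

```bash
cat > h.py <<'E'
import numpy as np
def ray(f,u,v):
    F=f["pixels"].shape[0]/2/np.tan(np.radians(f["fov_y"])/2); T=np.array(f["world_from_camera"])
    return T[:3,3],T[:3,:3]@np.array([(u-f["cx"])/F,(v-f["cy"])/F,1])
def plane(f,u,v,z):
    o,d=ray(f,u,v); return o+d*(z-o[2])/d[2]
def tri(*rs):
    A=0;b=0
    for o,d in rs:
        d=d/np.linalg.norm(d);P=np.eye(3)-np.outer(d,d);A=A+P;b=b+P@o
    return np.linalg.solve(A,b)
E
python3 - <<'E'
from station import arm, workorder, grab_frame
from h import *
t=grab_frame("top");s=grab_frame("side")
for n,a,b,z in(("tab",(167.4,160),(164.5,198.7),.113),("grip",(173.9,223.4),(210.8,235.5),.095)):
    print(n,plane(t,*a,z),plane(s,*b,z),tri(ray(t,*a),ray(s,*b)))
# base plate front-edge corners & lip (z~?) for direction: plate left edge corners z=.008
c=lambda x,y:(140+x/3.8,85+y/3.8)
for p in((57,57),(77,447),(248,430),(222,42)): print(plane(t,*c(*p),.008)[:2])
E
```

```text
tab [0.67122303 0.13655443 0.113     ] [0.67170284 0.13745336 0.113     ] [0.67164169 0.13701246 0.11265364]
grip [0.56531922 0.12766168 0.095     ] [0.56719723 0.12711347 0.095     ] [0.5655429  0.12767799 0.09641017]
[0.82392376 0.19120446]
[0.61305132 0.17522686]
[0.62039678 0.08753563]
[0.83061326 0.10276013]
```

```bash
cat >> h.py <<'E'
PSI=0.079; c,s=np.cos(PSI),np.sin(PSI)
TAB=np.array([.6715,.137,.098]); GRIP=np.array([.566,.1275,.080])
B=np.array([[c,-s,0],[s,c,0],[0,0,1.]])   # bar axes in world
HINGE=TAB+B@[-.042,0,-.040]
def pawl(th,back=0.):
    "TCP pose holding the tab with the pawl at th, backed off along the tool"
    R=np.array([[np.cos(th),0,-np.sin(th)],[0,1,0],[np.sin(th),0,np.cos(th)]])
    p=HINGE+B@R@np.array([.042,0,.040-.019+back]); return p,[np.pi,-th,PSI]
E
python3 - <<'E'
from station import arm, workorder, grab_frame
from h import *
st=lambda:print({k:np.round(arm.get_state()[k],3).tolist() for k in("time_s","tool_pos","wrist_force","grip_width","joint_pos")})
for th in(0,.35,.7): print(arm.inverse_kinematics(*pawl(th)))
p,o=pawl(0,.16); arm.reach(p,o); st()
arm.servo_line(pawl(0)[0],vel=.12,threshold=8) and print("contact"); st()
arm.close_gripper(30); st()
import cv2; im=[grab_frame(n)["pixels"][:,:,::-1] for n in("top","side")]
cv2.imwrite("pics/tabgrip.png",np.hstack([cv2.resize(im[0][60:260,80:300],(400,364)),cv2.resize(im[1][120:300,60:260],(400,364))]))
E
```

```text
[ 0.08426043  0.59921454  0.11436408  1.08594587  0.         -3.13633222]
[ 8.53040268e-02  3.30950075e-01 -3.58099077e-01  5.31753576e-01
 -2.16162433e-03 -3.13567081e+00]
[ 0.08671856  0.1833495  -0.78104146 -0.09357996 -0.00497241 -3.13568912]
{'time_s': 3.983, 'tool_pos': [0.672, 0.137, 0.239], 'wrist_force': [0.41, 0.011, 0.01], 'grip_width': 1.002, 'joint_pos': [0.084, 0.542, 0.412, 1.441, -0.0, -3.136]}
{'time_s': 5.467, 'tool_pos': [0.672, 0.137, 0.08], 'wrist_force': [-0.493, 0.212, 0.788], 'grip_width': 0.999, 'joint_pos': [0.084, 0.598, 0.116, 1.086, 0.0, -3.136]}
{'time_s': 6.125, 'tool_pos': [0.672, 0.138, 0.079], 'wrist_force': [-0.09, 3.342, 1.257], 'grip_width': 0.133, 'joint_pos': [0.085, 0.599, 0.115, 1.086, 0.001, -3.137]}
```

View pics/tabgrip.png

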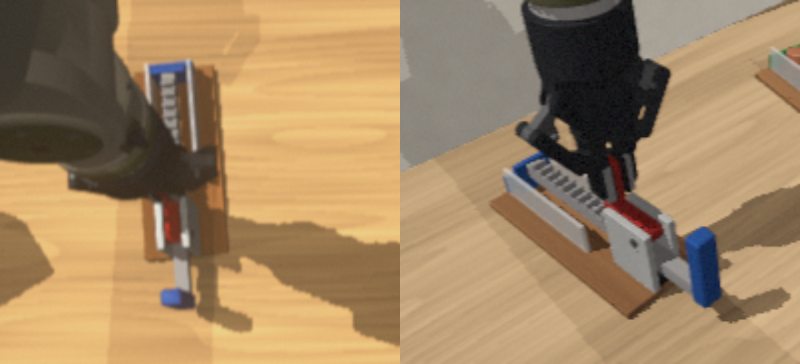

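The fingers hold the tab (width ≈11 mm), but joint 6 sits on its range limit. I'll let go, turn half a turn and regrasp.

```bash
sed -i 's/\[np.pi,-th,PSI\]/[np.pi,th,PSI-np.pi]/; s/\[.6715,.137,.098\]/[.6715,.1377,.098]/' h.py
python3 - <<'E'
from station import arm, workorder, grab_frame
from h import *
import cv2
st=lambda:print({k:np.round(arm.get_state()[k],3).tolist() for k in("time_s","tool_pos","wrist_force","grip_width","joint_pos")})
arm.open(); arm.servo_line(pawl(0,.07)[0],vel=.15)
arm.reach(*pawl(0,.07)); st()
arm.servo_line(pawl(0)[0],vel=.12,threshold=8) and print("contact")
arm.close_gripper(30); st()
for th in(.175,.35,.525,.72):
    arm.servo_line(*pawl(th),vel=.05); st()
im=[grab_frame(n)["pixels"][:,:,::-1] for n in("top","side")]
cv2.imwrite("pics/lift.png",np.hstack([cv2.resize(im[0][60:260,80:300],(400,364)),cv2.resize(im[1][120:300,60:260],(400,364))]))
E
```

```text
{'time_s': 10.2, 'tool_pos': [0.671, 0.138, 0.149], 'wrist_force': [0.634, -0.042, -0.226], 'grip_width': 1.002, 'joint_pos': [0.085, 0.561, 0.225, 1.235, 0.0, 0.006]}
{'time_s': 11.592, 'tool_pos': [0.672, 0.138, 0.079], 'wrist_force': [-0.252, 1.286, 1.473], 'grip_width': 0.135, 'joint_pos': [0.085, 0.599, 0.115, 1.086, 0.0, 0.006]}
{'time_s': 11.958, 'tool_pos': [0.666, 0.137, 0.086], 'wrist_force': [0.944, 1.093, -1.129], 'grip_width': 0.134, 'joint_pos': [0.086, 0.454, -0.129, 0.815, -0.001, 0.007]}
{'time_s': 12.333, 'tool_pos': [0.661, 0.137, 0.092], 'wrist_force': [-0.347, 0.501, -1.611], 'grip_width': 0.133, 'joint_pos': [0.086, 0.333, -0.354, 0.538, -0.002, 0.007]}
{'time_s': 12.725, 'tool_pos': [0.655, 0.136, 0.096], 'wrist_force': [-0.683, 0.608, -3.923], 'grip_width': 0.134, 'joint_pos': [0.087, 0.24, -0.57, 0.242, -0.004, 0.007]}
{'time_s': 13.183, 'tool_pos': [0.647, 0.136, 0.1], 'wrist_force': [-0.241, 1.142, -6.648], 'grip_width': 0.133, 'joint_pos': [0.088, 0.184, -0.799, -0.126, -0.006, 0.007]}
```

View pics/lift.png

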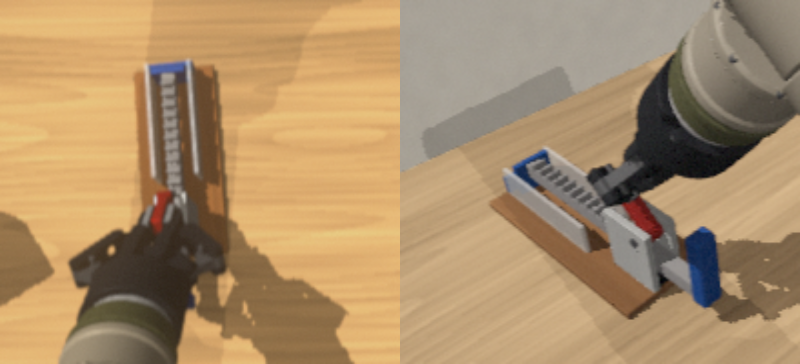

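The pawl is up with the fingers still on the tab. Next I'll release it, back off along the tool axis and move above the grip.

Run:
```python
from station import arm, workorder, grab_frame
from h import *
import cv2
st=lambda:print({k:np.round(arm.get_state()[k],3).tolist() for k in("time_s","tool_pos","wrist_force","grip_width","joint_pos")})
arm.open(); arm.servo_line(pawl(.72,.09)[0],vel=.15); st()
o=[np.pi,0,PSI-np.pi]
arm.reach(GRIP+[0,0,.09],o); st()
im=[grab_frame(n)["pixels"][:,:,::-1] for n in("top","side")]
cv2.imwrite("pics/up.png",np.hstack([cv2.resize(im[0][60:260,80:300],(400,364)),cv2.resize(im[1][120:300,60:260],(400,364))]))
```

```text
{'time_s': 14.742, 'tool_pos': [0.588, 0.131, 0.169], 'wrist_force': [-0.78, -0.525, -0.184], 'grip_width': 1.001, 'joint_pos': [0.09, -0.041, -0.829, 0.063, -0.007, 0.008]}
{'time_s': 15.767, 'tool_pos': [0.566, 0.127, 0.169], 'wrist_force': [0.847, 0.112, -0.052], 'grip_width': 0.999, 'joint_pos': [0.083, 0.348, -0.059, 1.164, 0.0, 0.004]}
```

View pics/up.png

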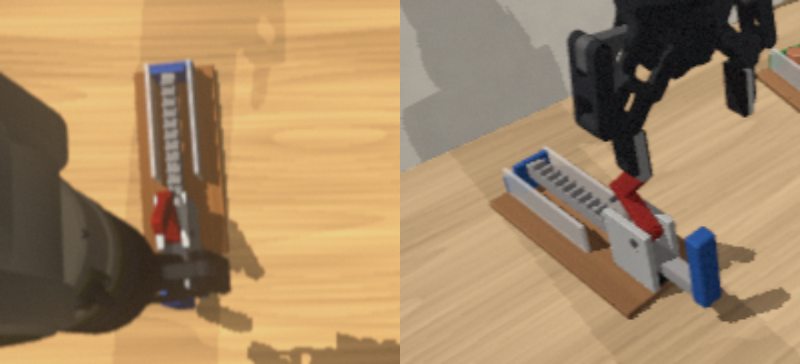

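The pawl stays up at about 0.7 rad. Now I'll grasp the grip and pull.

Run:
```python
from station import arm, workorder, grab_frame
from h import *
import cv2
st=lambda:print({k:np.round(arm.get_state()[k],3).tolist() for k in("time_s","tool_pos","wrist_force","grip_width","joint_pos")})
g=GRIP.copy(); g[2]=.064
print("contact",arm.servo_line(g,vel=.12,threshold=8))
arm.close_gripper(50); st()
p0=np.array(arm.get_state()["tool_pos"])
print("stop",arm.servo_line(p0+B@[-.125,0,0],vel=.06,threshold=14)); st()
print("drawn",B.T@(np.array(arm.get_state()["tool_pos"])-p0))
im=[grab_frame(n)["pixels"][:,:,::-1] for n in("top","side")]
cv2.imwrite("pics/pull.png",np.hstack([cv2.resize(im[0][60:260,80:300],(400,364)),cv2.resize(im[1][120:300,60:260],(400,364))]))
```

```text
contact False
{'time_s': 17.508, 'tool_pos': [0.566, 0.129, 0.064], 'wrist_force': [-1.047, 4.848, 2.246], 'grip_width': 0.228, 'joint_pos': [0.084, 0.424, -0.218, 0.928, 0.003, 0.004]}
stop True
{'time_s': 19.225, 'tool_pos': [0.451, 0.119, 0.064], 'wrist_force': [1.282, -1.559, 0.889], 'grip_width': 0.226, 'joint_pos': [0.087, 0.229, -0.505, 0.834, -0.001, 0.008]}
drawn [-1.14929729e-01 -6.58520159e-04  2.06057172e-05]
```

View pics/pull.png

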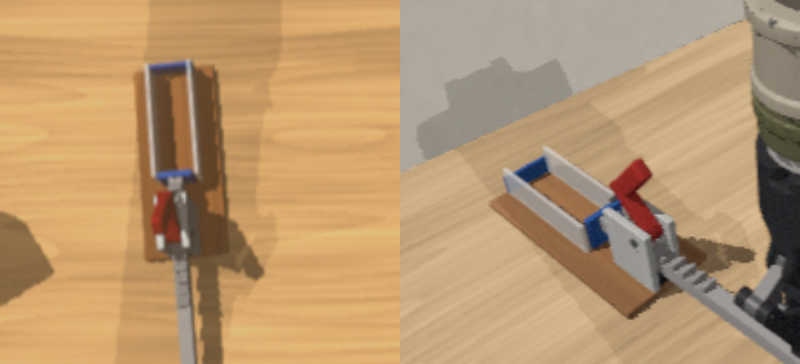

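The bar is drawn 114.9 mm, onto its stop, and the pawl is still up. Next: release and rise straight up.

Run:
```python
from station import arm, workorder, grab_frame
from h import *
import cv2
arm.open(); p=np.array(arm.get_state()["tool_pos"]); arm.servo_line(p+[0,0,.13],vel=.12); arm.hold(.3)
s=arm.get_state();print(s["time_s"],s["tool_pos"],s["wrist_force"])
im=[grab_frame(n)["pixels"][:,:,::-1] for n in("top","side")]
cv2.imwrite("pics/end.png",np.hstack([cv2.resize(im[0][60:360,80:380],(400,400)),cv2.resize(im[1][120:380,60:320],(400,400))]))
```

```text
21.5167 [0.45174045 0.11969886 0.19411334] [ 0.49605476 -0.76539194  0.48721287]
```

View pics/end.png

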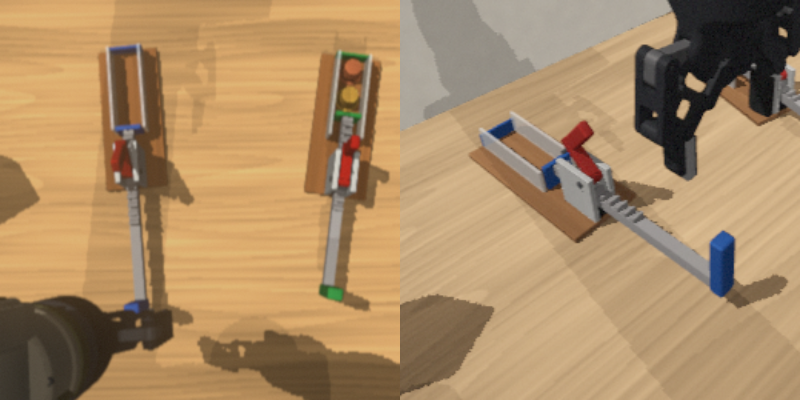

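The bar is fully out, the pawl is up, the gripper is clear and the green magazine has not moved.

```bash
python3 -c "
from station import arm, workorder, grab_frame
print(workorder.close_job())"
```

```text
the job is handed in; nothing more can be done
None
```

The job is handed in: the blue magazine's pawl is up at about 0.7 rad, its bar is drawn out to the stop (114.9 mm), the gripper is clear, and the green magazine was not touched.

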